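Trial-close a split bearing housing on its dowels and hold it shut

ROBOT

A 6-joint arm with a two-finger parallel gripper is mounted at the origin on a cart in front of the work surface, level with it; the furniture and walls round the work are solid. World frame = base frame: x ahead of the robot, y to its left, z up, the work surface at z = 0. Lengths are in m, angles in degrees, forces in N, time in s.
With the tool pointing down it reaches from about 0.25 to 0.725 m from the base axis. Payload 9.7 kg.
Tool frame: the origin (TCP) lies midway between the tips of the shut fingers; the grasp point (between the pads) lies 19 mm behind it; x points along the fingers, y is the direction in which the jaws open and shut, and the axes are right-handed (so a half turn about x gives the same grasp; the last joint's range is limited). The gripper opens to 85 mm and grips with 20 to 120 N. Pads are 22 mm wide; open, the fingers measure 114 mm over their backs; the gripper's body (76 mm by 85 mm) begins 54 mm behind the grasp point. The pads swing forward as they close: fully open they stand 13 mm farther back than shut.
Start: joints at [-64.744, 4.979, 10.078, 95.1, 0, 90], TCP at [0.235, -0.497, 0.231] pointing down, gripper open.
Joint ranges: [-179.16, 179.16], [-48.56, 103.87], [-65.8, 70.77], [-126.05, 130.52], [-82.76, 87.17], [-180, 180]. Speed limits (degrees/s): [127.2, 127.2, 147.25, 180, 180, 180].

INTERFACE

Orientations are given as [roll, pitch, yaw] about the fixed x, y, z axes, in that order (R = Rz(yaw) Ry(pitch) Rx(roll)).
In Python, from workcell import bot, cams gives the robot as it stands.
- The arm moves only by the tool apply_moves, never from a script. Its argument "commands" is a list of rows, each a list of 5 numbers: the shift along the tool's x, y, z in m, then the turn about the tool's x in rad, then the opening, from -1 (shut) to 1 (fully open). In form: [[tx, ty, tz, roll, hand], ...]. A call has 1 to 12 rows; each row is the pose to reach, as a shift and turn from the pose measured when the call began, along the tool's axes at that moment; what a row does not reach only later rows make up. A row lasts 1/10 s, in which the tool goes at most 50 mm and 8.59 degrees, less where a joint would pass 70% of its speed; a pose out of reach is approached as far as the arm can. A call with a gripper value outside its range is refused whole. The fingers move at their own pace and stop on an object; "newtons" is the grip in N (left out, the last holds). Time passes only in rows, so rows that repeat a pose let the fingers close. It gives the time, the measured TCP pose, the force and the opening at its end, in the units of the state.
- bot.get_obs(): the state, without advancing time (a new reading comes with each control period).
- cams.camera(name): name is "side" or "top"; returns a dict with "frame" (480x640x3 uint8, blue, green, red), "depth" (480x640 float32, m along the optical axis (not along the pixel's ray), 0 where there is no reading), "camera_matrix" (3x3 intrinsics, pixels), "R" (3x3) and "t" (3): a world point X has camera coordinates R X + t. Camera axes: x right, y down, z forward; pixel columns grow to the right and rows downward; lengths in m; the calibration is good to about 2 mm. A picture is of the moment at which its call begins.
- bot.job_done(): hands the job in, once; it reports no verdict.
Trained networks look in the newest picture that a camera, given by its name, has taken for a name from the list of things; names that differ only in an ending like _2 or _b are one class to them, and where a whole thing is asked for, a point or a joint stands for the part that bears it (a point fixed in the world has none). Each returns a list of dicts, best first, with "confidence" (0 to 1); they miss things now and then, are a little off and sometimes report something else, mostly with a low value. They report only what shows in the picture. A call takes as long as a camera call. They do not tell look-alikes from the thing itself.
- cams.spot_in(name, camera): "rect" ([left, top, right, bottom] in pixels, round what is visible of it).
The state is a dict: "time": time; "q": joint angles; "qd": joint speeds; "joint_efforts": joint torques, N m; "ee_pos": TCP position; "tcp_rot": TCP orientation; "wrist_force": force on the tool from outside, world axes, zero at the start; "torque": the same for the moment, N m; "opening": finger opening in m.
Only numpy, scipy, OpenCV 4.12 (cv2) and the standard library are available. Lean on these libraries where they do the work, as an engineer would, in place of code of your own. Each camera call takes 0.05 s, during which the arm holds its last target. There are 200 camera calls.

TASK

Trial-assemble the small blue bearing housing: take the bronze bush that stands on its flange and set it, flange down, into the pocket of the lower half, on the wave spring, and let go of it. Then fit the cover over the two dowels with the yellow marks at the same end, press it down against the spring until the joint is fully closed all round, and finish while the gripper is still holding it closed, so that the seam can be checked. Set the parts down, do not drop them, and leave the other bush, the ring gauge and the micrometer alone.

Things in the scene. Friction and masses are not known exactly. Their poses are not given: they have to be found in the camera images.
- lower_half: lower half, blue, bright joint face 46 mm above the origin, on a fixed steel plate 170 x 96 x 12 mm. Origin: centre of the plate's underside, z up. Round body 72 mm wide with two ears, 126 mm tip to tip along its x; in the middle a pocket 49 mm in diameter, 14 mm deep, wave spring at its bottom. Dowels at x = -48 mm (10 mm thick) and +48 mm (8 mm). Yellow mark on the tip of the -x ear
- joint_face (a point): centre of the lower half's joint face (at the top of the pocket), axes as the lower half
- dowel_thick (a point): top of the 10 mm dowel with tapered nose, 14 mm above the joint face, on the ear with the yellow mark
- dowel_thin (a point): top of the 8 mm dowel with tapered nose, 14 mm above the joint face
- wave_spring (a joint): travel of the wave spring in the pocket, m: 0 free (its top 6 mm below the joint face), 0.004 with the joint closed over the bush, at most 0.006; 3 N per mm. The bush lying on it stands about 3.5 mm proud with its flange; under its own weight alone the cover leaves a gap of about 2 mm, and some 7 to 10 N more, kept up, close it
- cover: loose upper half, blue, 0.3 kg, lying joint side down. Origin: centre of its underside (the joint side), z up. Round body 72 mm wide, 14 mm thick, two ears 12 mm thick, 126 mm tip to tip along its x; on top a square hub to grip, 46 x 46 mm (sides along its x and y), from 14 to 42 mm height, with a ledge round it. Bore of 32 mm right through, clears the bush's shank. Yellow mark on the -x ear
- cover_hole_large (a point): centre of the 11.5 mm dowel hole on the cover's underside, at x = -48 mm, for the thick dowel
- cover_hole_small (a point): centre of the 9.5 mm dowel hole on the cover's underside, at x = +48 mm, for the thin dowel
- bush: bronze flanged bush that stands on its flange, 0.15 kg. Flange 46 mm in diameter, 10 mm high, with a bevelled lower edge; above it a shank 26 mm in diameter up to 36 mm height; bore 16 mm. Origin: centre of the flange's underside, z up along the shank
- bush_inverted: a second such bush, standing upside down (on its shank, flange on top); to be left alone. Origin: centre of its lower end
- ring_gauge: steel ring gauge 40 mm in diameter, 12 mm high; to be left alone. Origin: centre of its underside. It and the two bushes stand on a grey felt mat 4 mm thick, in any order
- micrometer: outside micrometer with a dark frame, 112 x 34 x 13 mm, lying flat; to be left alone. Origin: centre of its underside
Mind the look-alikes: they are no part of the job. What is shaped like the bush but green or red is not meant.

How it is judged (in metres and radians):
On the way:
1. the bush lies flange down in the pocket, on the spring, and is let go before the cover goes on (horizontal distance between bush and joint_face below 0.003 m and z of bush in the frame of joint_face below -0.004 m and angle between bush's own z axis and vertical below 0.06 rad and contact force between the fingers and bush below 0.05 N and distance between cover and joint_face above 0.05 m), for 0.2 s.
At the end, for the whole second after the job is handed in: Cover on both dowels, marks at the same end (3 mm), level (0.02 rad), joint gap under 1 mm, still; bush flange down in the pocket (3 mm), clamped with over 3 N, spring down over 2.5 mm; fingers still press the cover (over 3 N); other bush, ring gauge, micrometer within 15 mm of their start (z of cover in the frame of joint_face below 0.001 m and horizontal distance between each of cover, bush and joint_face below 0.003 m and horizontal distance between cover_hole_large and dowel_thick below 0.004 m and angle between cover's own z axis and vertical below 0.02 rad and linear speed of cover below 0.01 m/s and angle between bush's own z axis and vertical below 0.05 rad and value of joint wave_spring above 0.0025 m and contact force between each of bush, the fingers and cover above 3 N and distance of each of bush_inverted, ring_gauge, micrometer from where it was at the start of the episode below 0.015 m); the arm keeps its last pose, push and grip.
It fails at once if the other bush, the ring gauge or the micrometer is pushed away or knocked over (distance of any of bush_inverted, ring_gauge, micrometer from where it was at the start of the episode above 0.03 m or angle between bush_inverted's own z axis and vertical above 0.5 rad).
It fails at once if the bush or the cover is dropped (falls freely by more than about 20 mm) ((linear speed of bush above 0.6 m/s and contact force between the fingers and bush below 0.05 N) or (linear speed of cover above 0.6 m/s and contact force between the fingers and cover below 0.05 N)).
It also fails if it takes over 51 s, if anything falls off the work surface, if the arm or the gripper's body presses on something with over 40 N, if the wrist force passes 120 N, or if a joint passes its speed limit or range.

## Working session

There is one attempt and no reset: what is moved stays moved. The work goes in short steps, Python scripts to look and compute and a tool call to move; the robot and the scene stay as the last step left them, time stands still between calls to the robot, and variables do not carry over. Pictures are saved under pics/ and viewed, about 8 in all and at most 12, crops included, and the job is handed in when it is done.

Besides the shell and the picture viewer there is one more tool, called as name([rows], argument=value, ...), one row to a line, values as JSON. apply_moves: Moves the arm, as the interface text tells. Its arguments: {"type":"object","properties":{"commands":{"type":"array"},"newtons":{"type":"number"}},"required":["commands"]}

```bash
mkdir -p pics
cat > h.py <<'E'
import numpy as np, cv2
from workcell import bot, cams
def pts(c):
    d=c["depth"];K=c["camera_matrix"];v,u=np.mgrid[:480,:640]
    P=np.stack([(u-K[0,2])/K[0,0]*d,(v-K[1,2])/K[1,1]*d,d],-1)
    W=(P-c["t"])@c["R"]; W[d==0]=np.nan
    return W
E
python3 - <<'E'
from h import *
o=bot.get_obs();print({k:np.round(v,3) for k,v in o.items()})
for n in("top","side"):
    c=cams.camera(n);cv2.imwrite(f"pics/{n}0.png",c["frame"]);W=pts(c);print(n,np.round(-c["R"].T@c["t"],3),c["camera_matrix"][0,0])
    for k in["lower_half","cover","bush","bush_inverted","ring_gauge","micrometer"]:
        for r in cams.spot_in(k,n)[:3]:
            x=np.array(r["rect"]).astype(int);m=W[x[1]:x[3],x[0]:x[2]].reshape(-1,3)
            print(k,round(r["confidence"],2),x,np.round(W[(x[1]+x[3])//2,(x[0]+x[2])//2],3),np.round(np.nanpercentile(m[:,2],98),3))
E
```

```text
{'time': np.float64(0.0), 'q': array([-6.4746e+01,  5.0100e+00,  1.0034e+01,  9.5100e+01,  2.0000e-03,
        9.0000e+01]), 'qd': array([-0.019,  0.025, -0.027, -0.025, -0.017,  0.08 ]), 'joint_efforts': array([ 1.0000e-03, -5.2039e+01,  4.6480e+01,  1.6000e-02, -0.0000e+00,
        0.0000e+00]), 'ee_pos': array([ 0.235, -0.497,  0.231]), 'tcp_rot': array([-91.864,  89.925, 113.391]), 'wrist_force': array([-0.46 ,  0.281,  0.302]), 'torque': array([ 0.054, -0.051, -0.023]), 'opening': np.float64(0.085)}
top [ 0.348 -0.043  1.07 ] 491.38002835892354
lower_half 0.8 [256 189 317 275] [0.531 0.029 0.031] 0.049
cover 0.75 [357 220 388 275] [ 0.507 -0.159  0.006] 0.045
bush 0.79 [445 248 466 272] [ 0.479 -0.331  0.04 ] 0.042
bush 0.73 [394 203 422 216] [ 0.595 -0.239  0.003] 0.039
bush 0.55 [401 280 427 300] [ 0.414 -0.245  0.035] 0.038
bush_inverted 0.57 [456 219 474 241] [ 0.55  -0.362  0.009] 0.044
ring_gauge 0.56 [452 285 474 304] [ 0.41  -0.356  0.007] 0.019
micrometer 0.87 [154 245 207 261] [0.481 0.258 0.014] 0.015
side [ 0.297 -1.02   0.748] 598.0511931865658
lower_half 0.66 [283 217 370 262] [ 0.529 -0.007  0.037] 0.046
cover 0.91 [299 274 361 310] [ 0.5   -0.18   0.038] 0.041
bush 0.98 [370 304 396 328] [ 0.583 -0.249  0.026] 0.035
bush_inverted 0.97 [366 346 393 375] [ 0.542 -0.364  0.038] 0.04
ring_gauge 0.78 [284 366 311 393] [ 0.409 -0.349  0.003] 0.016
micrometer 0.55 [277 183 297 206] [0.485 0.252 0.003] 0.012
```

Run:
```python
import cv2
a=cv2.imread("pics/top0.png")[180:320,230:490];cv2.imwrite("pics/a.png",cv2.resize(a,None,fx=3,fy=3,interpolation=cv2.INTER_CUBIC))
a=cv2.imread("pics/side0.png")[170:410,240:440];cv2.imwrite("pics/b.png",cv2.resize(a,None,fx=2.5,fy=2.5,interpolation=cv2.INTER_CUBIC))
```

```text
(no output)
```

View pics/a.png

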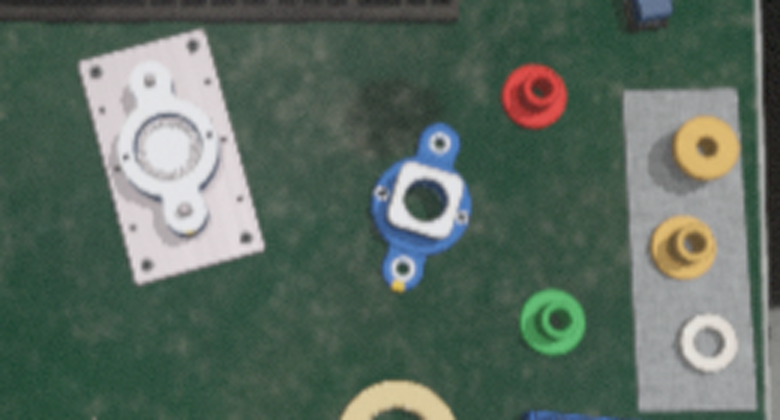

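View pics/b.png

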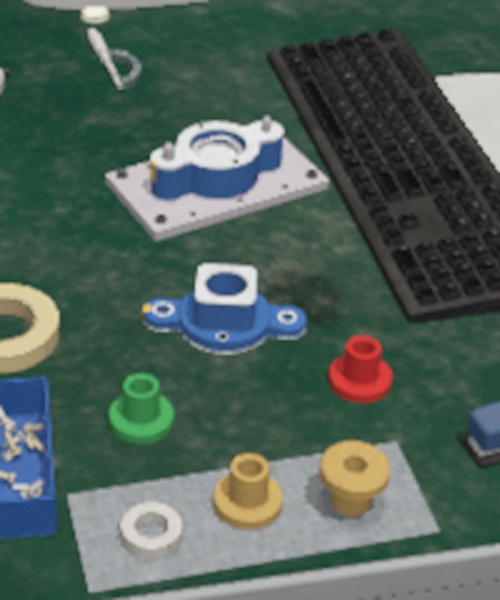

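The top view shows the base plate at crop (170,150) with its mark at the lower, near-robot ear. The cover is at (425,200) with its mark at the same end (398,287). The upright bronze bush is at (685,245) on the mat, between the inverted bush and the ring gauge. Next I'll measure the poses.

```bash
cat > meas.py <<'E'
from h import *
from scipy.optimize import least_squares
def blob(W,cx,cy,r,z0,z1):
    m=(np.hypot(W[...,0]-cx,W[...,1]-cy)<r)&(W[...,2]>z0)&(W[...,2]<z1)
    return m
def onplane(c,uv,z):
    K=c["camera_matrix"];C=-c["R"].T@c["t"]
    d=np.c_[(uv[:,0]-K[0,2])/K[0,0],(uv[:,1]-K[1,2])/K[1,1],np.ones(len(uv))]@c["R"]
    return C+d*((z-C[2])/d[:,2])[:,None]
def rep(c,name,m,z):
    m=m.astype(np.uint8);n,l,s,_=cv2.connectedComponentsWithStats(m)
    k=1+np.argmax(s[1:,4]);v,u=np.nonzero(l==k)
    P=onplane(c,np.c_[u,v].astype(float),z)
    cn,_=cv2.findContours((l==k).astype(np.uint8),0,2)
    h=cv2.convexHull(max(cn,key=len))[:,0].astype(float);H=onplane(c,h,z)[:,:2]
    (ctr,sz,an)=cv2.minAreaRect((H*1000).astype(np.float32));cc,r=cv2.minEnclosingCircle((H*1000).astype(np.float32))
    print(name,len(u),"centroid",np.round(P[:,:2].mean(0)*1000,1),"rect",np.round(ctr,1),np.round(sz,1),round(an,1),"circ",np.round(cc,1),round(r,1))
E
python3 - <<'E'
from meas import *
for n in("top","side"):
    c=cams.camera(n);W=pts(c);print(n)
    rep(c,"bush top",blob(W,.485,-.328,.03,.033,.05),.040)
    rep(c,"bush all",blob(W,.485,-.328,.034,.0085,.05),.014)
    rep(c,"hub",blob(W,.507,-.159,.05,.034,.05),.042)
    rep(c,"cover",blob(W,.507,-.159,.08,.006,.02),.013)
    rep(c,"joint",blob(W,.531,.029,.09,.040,.052),.046)
    rep(c,"plate",blob(W,.531,.029,.12,.008,.08),.012)
    hsv=cv2.cvtColor(c["frame"],cv2.COLOR_BGR2HSV)
    for nm,(x,y),z in(("dowelA",(.484,.017),.06),("dowelB",(.578,.041),.06)):
        m=blob(W,x,y,.03,.053,.07)
        if m.any():rep(c,nm,m,z)
    for nm,(x,y) in (("coverC",(.5,-.16)),("lowerY",(.53,.03))):
        m=blob(W,x,y,.085,.003,.07)&(abs(hsv[...,0].astype(int)-26)<7)&(hsv[...,1]>130)
        if m.any(): print(nm,"yellow",np.round(W[m].mean(0),3),m.sum())
E
```

```text
top
bush top 89 centroid [ 478.9 -342.9] rect [ 479.4 -343.3] [25.3 25.6] 89.0 circ [ 478.9 -342.7] 13.6
bush all 327 centroid [ 479.6 -341.4] rect [ 480.2 -340.7] [41.4 46. ] 58.7 circ [ 479.1 -342.1] 23.2
hub 302 centroid [ 503.6 -154. ] rect [ 504.  -153.8] [46.6 46.9] 72.9 circ [ 504.  -153.6] 29.2
cover 641 centroid [ 501.8 -152.3] rect [ 504.  -154.2] [116.5  71.3] 9.6 circ [ 505.3 -152. ] 64.5
joint 852 centroid [536.5  28.9] rect [536.7  28.5] [116.9  70.9] 42.4 circ [536.2  30.1] 63.4
plate 3328 centroid [535.9  28.6] rect [537.   28.5] [171.1  98.6] 17.9 circ [537.5  28.9] 96.2
dowelA 18 centroid [490.6  14.7] rect [490.7  14.3] [8.9 7.3] 46.6 circ [490.2  14.8] 4.7
dowelB 12 centroid [582.   42.4] rect [582.   42.4] [6.1 6. ] 46.3 circ [582.   42.4] 3.4
coverC yellow [ 0.444 -0.138  0.011] 6
side
bush top 107 centroid [ 478.6 -347.9] rect [ 478.3 -348.4] [24.7 22.9] 76.5 circ [ 478.4 -349.5] 14.1
bush all 464 centroid [ 481.  -339.8] rect [ 481.  -336.8] [52.5 44.8] 78.2 circ [ 482.7 -338.9] 28.3
hub 294 centroid [ 502.2 -162.7] rect [ 502.3 -163.1] [53.2 45.7] 74.3 circ [ 501.9 -162.5] 31.2
cover 662 centroid [ 501.4 -169.4] rect [ 501.1 -166.2] [ 66.9 123.1] 76.4 circ [ 502.1 -161.7] 62.0
joint 507 centroid [534.1  20.4] rect [535.7  21.3] [118.9  73.1] 41.8 circ [535.8  21.6] 62.9
plate 2174 centroid [535.   30.6] rect [533.7  38.2] [178.5 133. ] 17.8 circ [536.7  30.7] 102.8
dowelA 11 centroid [489.5   6.4] rect [489.1   6. ] [11.4  6.3] 79.5 circ [490.1   5.7] 6.0
dowelB 7 centroid [580.4  33. ] rect [580.1  32. ] [8.2 4.3] 76.6 circ [580.4  32.2] 4.3
coverC yellow [ 0.446 -0.14   0.011] 6
lowerY yellow [0.477 0.004 0.037] 6
```

Run:
```python
from meas import *
for n in("top","side"):
    c=cams.camera(n);W=pts(c);print(n,c["camera_matrix"].round(1).tolist(),c["R"].round(3).tolist())
    for nm,(x,y,r,a,b) in dict(bushtop=(.479,-.345,.02,.036,.05),hub=(.503,-.157,.04,.038,.05),joint=(.536,.026,.08,.043,.052),plate=(.536,.026,.11,.008,.016),table=(.42,-.05,.03,-.02,.02),table2=(.6,-.12,.03,-.02,.02),dA=(.49,.012,.02,.055,.07),dB=(.58,.04,.02,.055,.07)).items():
        m=blob(W,x,y,r,a,b);P=W[m];print(nm,m.sum(),P.mean(0).round(4),P.std(0).round(4))
```

```text
top [[491.4, 0.0, 316.4], [0.0, 491.4, 237.9], [0.0, 0.0, 1.0]] [[0.028, -1.0, -0.001], [-0.986, -0.027, -0.163], [0.163, 0.006, -0.987]]
bushtop 82 [ 0.4789 -0.343   0.0403] [0.0074 0.0081 0.0021]
hub 283 [ 0.504  -0.1544  0.0423] [0.0154 0.0152 0.0018]
joint 762 [0.5368 0.0288 0.0467] [0.0331 0.0199 0.0018]
plate 2039 [0.5371 0.0273 0.0124] [0.0581 0.0351 0.0018]
table 603 [ 0.4198 -0.0499  0.0027] [0.0151 0.0149 0.002 ]
table2 552 [ 0.6    -0.12    0.0026] [0.0149 0.0149 0.002 ]
dA 18 [0.4909 0.0147 0.0589] [0.0024 0.0026 0.0023]
dB 12 [0.5821 0.0424 0.0596] [0.0022 0.0021 0.0023]
side [[598.1, 0.0, 314.9], [0.0, 598.1, 247.1], [0.0, 0.0, 1.0]] [[0.981, -0.191, 0.015], [-0.098, -0.568, -0.817], [0.165, 0.801, -0.576]]
bushtop 98 [ 0.4787 -0.3465  0.0379] [0.0074 0.0078 0.0011]
hub 210 [ 0.5036 -0.158   0.0401] [0.0151 0.0158 0.0011]
joint 301 [0.5353 0.0255 0.0447] [0.0341 0.0198 0.0016]
plate 993 [0.5319 0.0048 0.0105] [0.059  0.024  0.0017]
table 407 [ 0.4198 -0.0505 -0.    ] [0.015  0.0148 0.0015]
table2 432 [ 0.6    -0.1201 -0.    ] [0.0148 0.015  0.0015]
dA 8 [0.4905 0.0121 0.0565] [0.0019 0.0032 0.0006]
dB 4 [0.5812 0.0381 0.0567] [0.0018 0.0031 0.0012]
```

```bash
cat >> h.py <<'E'
from scipy.spatial.transform import Rotation as Ro
def to(x,y,z,yaw):
    "shift/roll to put TCP at x,y,z (m), jaw axis along object's y at yaw deg"
    o=bot.get_obs();R=Ro.from_euler("xyz",o["tcp_rot"],degrees=True).as_matrix()
    p=np.array([x,y,z]);s=R.T@(p-o["ee_pos"])
    a=np.radians(yaw);t=R.T@np.array([-np.sin(a),np.cos(a),0])
    r=np.arctan2(t[2],t[1]);r=(r+np.pi/2)%np.pi-np.pi/2
    print("t",o["time"].round(2),"pos",o["ee_pos"].round(4),"y-axis",R[:,1].round(3),"shift",s.round(4),"roll",r.round(4),"q",o["q"].round(1),"F",o["wrist_force"].round(2),"open",o["opening"])
E
python3 -c "
from h import *
to(.479,-.344,.075,17.3)
to(.479,-.344,.017,17.3)"
```

```text
Traceback (most recent call last):
  File "h.py", line 15, in to
    print("t",o["time"].round(2),"pos",o["ee_pos"].round(4),"y-axis",R[:,1].round(3),"shift",s.round(4),"roll",r.round(4),"q",o["q"].round(1),"F",o["wrist_force"].round(2),"open",o["opening"])
              ^^^^^^^^^^^^^^^
AttributeError: 'float' object has no attribute 'round'
```

```bash
sed -i 's/o\["time"\].round(2)/round(float(o["time"]),2)/; s/r.round(4)/round(float(r),4)/' h.py
python3 -c "
from h import *
to(.479,-.344,.075,17.3)
to(.479,-.344,.017,17.3)"
```

```text
t 0.9 pos [ 0.2347 -0.4974  0.2313] y-axis [ 0.427 -0.904  0.   ] shift [ 0.1563 -0.0345 -0.2864] roll 0.1389 q [-64.7   5.   10.1  95.1  -0.   90. ] F [-0.98  0.45 -0.33] open 0.08533739374524531
t 0.9 pos [ 0.2347 -0.4974  0.2313] y-axis [ 0.427 -0.904  0.   ] shift [ 0.2143 -0.0345 -0.2864] roll 0.1389 q [-64.7   5.   10.1  95.1  -0.   90. ] F [-0.98  0.45 -0.33] open 0.08533739374524531
```

apply_moves([
  [0.08, -0.0345, -0.2864, 0.139, 0.5],
  [0.08, -0.0345, -0.2864, 0.139, 0.5],
  [0.08, -0.0345, -0.2864, 0.139, 0.5],
  [0.08, -0.0345, -0.2864, 0.139, 0.5],
  [0.08, -0.0345, -0.2864, 0.139, 0.5],
  [0.08, -0.0345, -0.2864, 0.139, 0.5],
  [0.11, -0.0345, -0.2864, 0.139, 0.5],
  [0.156, -0.0345, -0.2864, 0.139, 0.5],
  [0.156, -0.0345, -0.2864, 0.139, 0.5],
  [0.156, -0.0345, -0.2864, 0.139, 0.5],
  [0.156, -0.0345, -0.2864, 0.139, 0.5],
], newtons=30)

```text
time: 2.0
ee_pos: [0.4797, -0.345, 0.0781]
tcp_rot: [126.4, 89.8, -36.3]
wrist_force: [0.7, -0.2, -0.2]
opening: 0.064
```

```bash
python3 -c "
from meas import *
to(.479,-.344,.017,17.3)
c=cams.camera('side');cv2.imwrite('pics/s1.png',cv2.resize(c['frame'][230:430,240:480],None,fx=3,fy=3))
c=cams.camera('top');cv2.imwrite('pics/t1.png',c['frame'])
"
```

```text
t 2.0 pos [ 0.4797 -0.345   0.0781] y-axis [ 0.297 -0.955  0.003] shift [ 0.0611 -0.0014  0.0005] roll -0.0007 q [-35.7  10.1  -1.2  78.5  -0.  127. ] F [ 0.69 -0.24 -0.15] open 0.06402882190277043
```

View pics/s1.png

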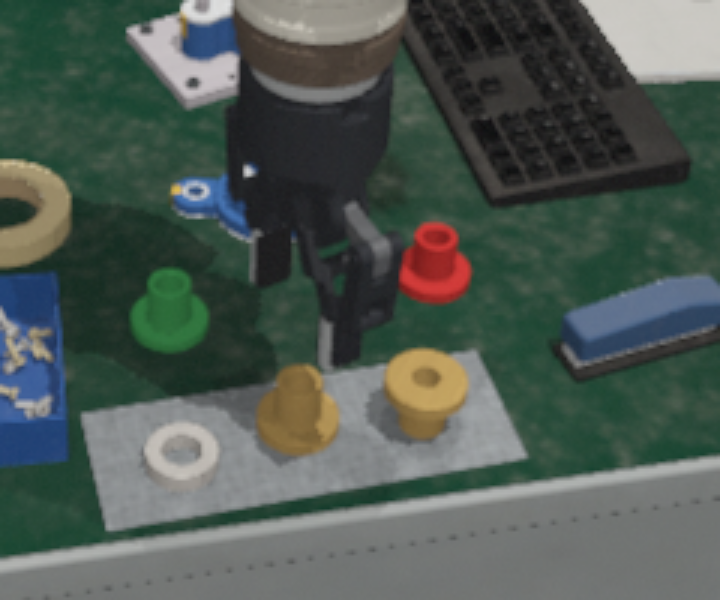

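The fingers straddle the upright bush and clear its neighbours, so I'll go down and grip.

apply_moves([
  [0.03, -0.0014, 0, 0, 0.5],
  [0.058, -0.0014, 0, 0, 0.5],
  [0.06, -0.0014, 0, 0, 0.5],
  [0.06, -0.0014, 0, 0, -0.6],
  [0.06, -0.0014, 0, 0, -1],
  [0.06, -0.0014, 0, 0, -1],
  [0.06, -0.0014, 0, 0, -1],
  [0.06, -0.0014, 0, 0, -1],
  [0.06, -0.0014, 0, 0, -1],
  [0.06, -0.0014, 0, 0, -1],
], newtons=30)

```text
time: 3.1
ee_pos: [0.4805, -0.3446, 0.0203]
tcp_rot: [126.8, 89.6, -35.9]
wrist_force: [-1.4, 1.2, 6.3]
opening: 0.0241
```

```bash
python3 -c "
from h import *
to(.479,-.344,.100,17.3)"
```

```text
t 3.1 pos [ 0.4805 -0.3446  0.0203] y-axis [ 0.297 -0.955  0.006] shift [-0.0797 -0.0006  0.0009] roll -0.0008 q [-35.6  11.4  -6.2  72.   -0.  127.1] F [-1.38  1.18  6.31] open 0.0240557196446353
```

apply_moves([
  [-0.03, 0, 0, 0, -1],
  [-0.06, 0, 0, 0, -1],
  [-0.1, 0, 0, 0, -1],
  [-0.1, 0, 0, 0, -1],
  [-0.1, 0, 0, 0, -1],
], newtons=40)

```text
time: 3.6
ee_pos: [0.4806, -0.3446, 0.122]
tcp_rot: [127.0, 89.4, -35.8]
wrist_force: [0.2, -0.5, -1.9]
opening: 0.0237
```

```bash
python3 -c "
from meas import *
to(.538,.027,.12,17.3)
c=cams.camera('side');W=pts(c);cv2.imwrite('pics/s2.png',c['frame'])
print(cams.spot_in('bush','side'))
hsv=cv2.cvtColor(c['frame'],cv2.COLOR_BGR2HSV)
p=bot.get_obs()['ee_pos'];m=blob(W,p[0],p[1],.05,.08,.14)&(abs(hsv[...,0].astype(int)-20)<8)&(hsv[...,1]>120)
print(m.sum(),W[m].mean(0),W[m].min(0),W[m].max(0)); rep(c,'flange',m,p[2]-.0063)
"
```

```text
t 3.6 pos [ 0.4806 -0.3446  0.122 ] y-axis [ 0.297 -0.955  0.008] shift [ 3.000e-04 -3.379e-01 -1.650e-01] roll -0.0008 q [-35.6   9.3   2.7  82.9  -0.  127.1] F [ 0.21 -0.52 -1.91] open 0.023701813119112118
[{'rect': [369.6, 302.2, 395.0, 329.2], 'confidence': 0.97}, {'rect': [281.5, 323.2, 307.2, 348.5], 'confidence': 0.76}, {'rect': [328.6, 307.1, 355.0, 336.6], 'confidence': 0.68}]
387 [ 0.47375517 -0.3545233   0.11803789] [ 0.45731755 -0.36963819  0.10525546] [ 0.50155442 -0.32673224  0.13998727]
flange 387 centroid [ 475.1 -349.2] rect [ 475.5 -341.8] [46.2 65.1] 21.2 circ [ 479.  -339.3] 36.1
```

apply_moves([
  [0, -0.04, -0.02, 0, -1],
  [0, -0.08, -0.04, 0, -1],
  [0, -0.125, -0.062, 0, -1],
  [0, -0.17, -0.084, 0, -1],
  [0, -0.215, -0.106, 0, -1],
  [0, -0.26, -0.128, 0, -1],
  [0, -0.3, -0.147, 0, -1],
  [0, -0.325, -0.159, 0, -1],
  [0, -0.338, -0.165, 0, -1],
  [0, -0.338, -0.165, 0, -1],
  [0, -0.338, -0.165, 0, -1],
])

```text
time: 4.8
ee_pos: [0.5366, 0.0272, 0.1178]
tcp_rot: [114.4, 89.7, -48.4]
wrist_force: [0.2, -0.3, -1.2]
opening: 0.0238
```

```bash
python3 -c "
from meas import *
to(.538,.027,.08,17.3)
a=cams.camera('side')['frame'];b=cams.camera('top')['frame']
a=cv2.resize(a[170:290,250:400],(600,480));b=cv2.resize(b[170:290,220:350],(520,480))
cv2.imwrite('pics/p3.png',cv2.resize(np.hstack([a[:,100:500],b[:,:400]]),(800,480)))
"
```

```text
t 4.8 pos [0.5366 0.0272 0.1178] y-axis [ 0.297 -0.955  0.005] shift [ 0.0378  0.0004 -0.0012] roll -0.0007 q [  3.    2.3  -5.3  82.2  -0.2 165.8] F [ 0.19 -0.34 -1.25] open 0.023767168562814505
```

View pics/p3.png

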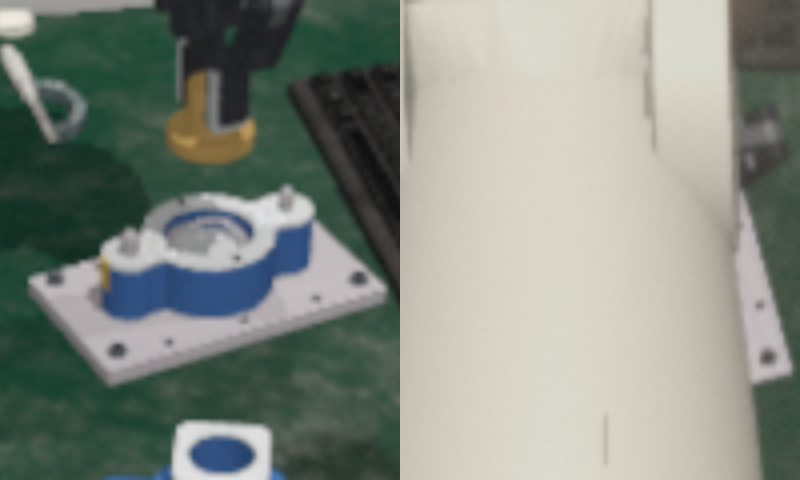

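```bash
cat > fl.py <<'E'
from meas import *
def proj(c,X):
    P=X@c["R"].T+c["t"];q=P@c["camera_matrix"].T;return q[:,:2]/q[:,2:]
t=np.linspace(0,2*np.pi,72,endpoint=False);cs=np.c_[np.cos(t),np.sin(t)]
def sil(c,x,y,levels):
    X=np.vstack([np.c_[x+r*cs[:,0],y+r*cs[:,1],np.full(72,z)] for z,r in levels]);return cv2.convexHull(proj(c,X).astype(np.float32))[:,0]
def ext(h):  # lower outline extents: left, right, bottom
    return np.array([h[:,0].min(),h[:,0].max(),h[:,1].max()])
def fit(c,e,levels,x0):
    r=least_squares(lambda p:ext(sil(c,p[0],p[1],levels))-e,x0,x_scale=.01,diff_step=1e-4);return r.x,r.fun
E
python3 - <<'E'
from fl import *
o=bot.get_obs();p=o["ee_pos"];zb=p[2]-.0163
c=cams.camera("side");f=c["frame"];hsv=cv2.cvtColor(f,cv2.COLOR_BGR2HSV).astype(int)
uv=proj(c,np.array([[p[0],p[1],zb+.005]]))[0];u,v=uv.astype(int);print(uv)
m=(abs(hsv[...,0]-20)<9)&(hsv[...,1]>100);w=np.zeros_like(m);w[v-14:v+25,u-30:u+30]=1;m&=w
vv,uu=np.nonzero(m);e=np.array([uu.min()-.5,uu.max()+.5,vv.max()+.5]);print(e)
print("bush",fit(c,e,[(zb,.0215),(zb+.002,.023),(zb+.01,.023)],p[:2]), "tcp",p)
# lower half round body front: blue
W=pts(c)
for nm,(x,y) in dict(dA=(.4905,.0125),dB=(.581,.040)).items():
    m=blob(W,x,y,.02,.050,.07);vv,uu=np.nonzero(m);print(nm,uu.mean(),vv.min(),vv.max(),onplane(c,np.array([[uu.mean(),vv.min()+1.]]),.060))
h=proj(c,np.array([[.4905,.0135,.06],[.582,.041,.06],[.5364,.0268,.046]]));print(h)
# overlay
q=cv2.resize(f[180:280,270:390],None,fx=6,fy=6,interpolation=cv2.INTER_CUBIC)
def dr(X,col):
    cv2.polylines(q,[np.round((proj(c,X)-[270,180]+.5)*6).astype(int)],True,col,1)
C=np.array([.5364,.0268])
dr(np.c_[C+cs*.0245,np.full(72,.046)],(0,0,255));dr(np.c_[C+cs*.036,np.full(72,.046)],(0,255,255))
dr(np.c_[p[:2]+cs*.023,np.full(72,zb+.002)],(255,0,255))
a=np.radians(17.3);d=np.array([np.cos(a),np.sin(a)])*.048
for s,r in((-1,.005),(1,.004)): dr(np.c_[C+s*d+cs*r*.6,np.full(72,.060)],(0,255,0))
cv2.imwrite("pics/p4.png",q)
E
```

```text
[327.38442622 202.18789704]
[316.5 338.5 210.5]
bush (array([0.53624287, 0.02334921]), array([-0.11312866,  0.11288452, -0.00584412])) tcp [0.53675921 0.02661317 0.11819751]
dA 306.3157894736842 227 232 [[0.48903808 0.0078334  0.06      ]]
dB 345.84615384615387 217 220 [[0.57976168 0.03198179 0.06      ]]
[[306.51620776 226.47202449]
 [345.8835803  215.70060804]
 [326.42550491 226.61831593]]
```

View pics/p4.png

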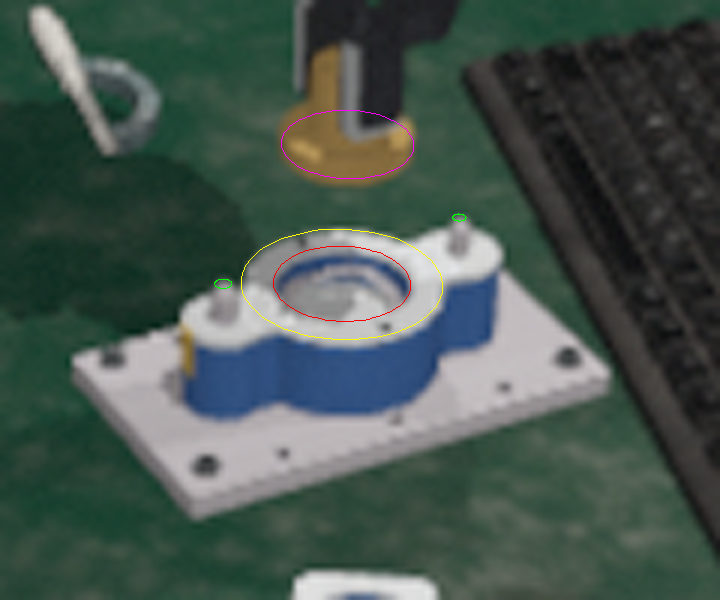

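apply_moves([
  [0.025, 0, 0, 0, -1],
  [0.045, 0, 0, 0, -1],
  [0.055, 0, 0, 0, -1],
  [0.058, 0, 0, 0, -1],
  [0.061, 0, 0, 0, -1],
  [0.063, 0, 0, 0, -1],
  [0.063, 0, 0, 0, -1],
])

```text
time: 5.65
ee_pos: [0.5375, 0.0266, 0.0561]
tcp_rot: [144.8, 89.7, -18.1]
wrist_force: [-0.1, 4.5, -0.1]
opening: 0.0241
```

```bash
python3 -c "
from meas import *
to(.538,.027,.0563,17.3)
f=cams.camera('side')['frame']
cv2.imwrite('pics/p5.png',cv2.resize(f[190:280,270:390],None,fx=5,fy=5,interpolation=cv2.INTER_CUBIC))
"
```

```text
t 5.65 pos [0.5375 0.0266 0.0561] y-axis [ 0.295 -0.956  0.003] shift [-0.0002 -0.0002 -0.0005] roll -0.0026 q [ 2.900e+00  3.300e+00 -1.110e+01  7.530e+01 -1.000e-01  1.658e+02] F [-0.1   4.52 -0.08] open 0.024070470372856975
```

View pics/p5.png

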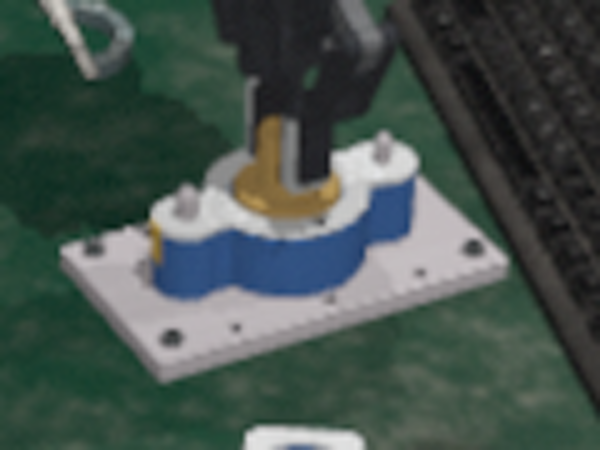

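apply_moves([
  [0.001, -0.001, 0, 0, -1],
  [0.001, -0.001, 0, 0, -1],
])

```text
time: 5.9
ee_pos: [0.5376, 0.0272, 0.0556]
tcp_rot: [142.8, 89.6, -20.0]
wrist_force: [0.0, 0.3, 0.4]
opening: 0.0238
```

```bash
python3 -c "
from fl import *
o=bot.get_obs();p=o['ee_pos'];to(.538,.027,.0563,17.3)
c=cams.camera('side');f=c['frame'];hsv=cv2.cvtColor(f,cv2.COLOR_BGR2HSV).astype(int)
m=(abs(hsv[...,0]-20)<9)&(hsv[...,1]>100);w=np.zeros_like(m);w[215:238,310:345]=1;m&=w
vv,uu=np.nonzero(m);print(uu.min(),uu.max(),vv.min(),vv.max())
for zb in(.038,.040,.042,.046): print(zb,ext(sil(c,.5364,.0235,[(max(zb,.046),.023),(zb+.01,.023)])))
"
```

```text
t 5.9 pos [0.5376 0.0272 0.0556] y-axis [ 0.294 -0.956  0.004] shift [-0.0007  0.0003 -0.0004] roll -0.0032 q [  3.    3.3 -11.2  75.2  -0.2 165.9] F [0.05 0.33 0.4 ] open 0.02377452355583207
317 337 215 232
0.038 [315.99176 337.52704 233.44682]
0.04 [315.99176 337.56183 233.44682]
0.042 [315.99176 337.59668 233.44682]
0.046 [315.99176 337.6666  233.44682]
```

The lateral force has gone and the spring is carrying the bush, so I'll release it and retreat.

apply_moves([
  [0.0, 0, 0, 0, 0.2],
  [0.0, 0, 0, 0, 0.2],
  [0.0, 0, 0, 0, 0.2],
  [0.0, 0, 0, 0, 0.2],
  [-0.02, 0, 0, 0, 0.2],
  [-0.06, 0, 0, 0, 0.2],
  [-0.1, 0, 0, 0, 0.5],
  [-0.1, 0, 0, 0, 0.5],
])

```text
time: 6.75
ee_pos: [0.539, 0.0275, 0.1612]
tcp_rot: [154.9, 89.2, -7.9]
wrist_force: [-0.3, -0.4, 1.0]
opening: 0.064
```

```bash
python3 -c "
from h import *
to(.5045,-.156,.11,-16.8)"
```

```text
t 6.75 pos [0.539  0.0275 0.1612] y-axis [ 0.294 -0.956  0.006] shift [0.0511 0.1649 0.0877] roll 0.5921 q [  3.    1.9  -1.   86.4  -0.2 165.9] F [-0.28 -0.38  0.98] open 0.06403314362397335
```

apply_moves([
  [0, 0.04, 0.02, -0.15, 1],
  [0, 0.08, 0.04, -0.3, 1],
  [0, 0.12, 0.06, -0.45, 1],
  [0, 0.165, 0.088, -0.6, 1],
  [0, 0.165, 0.088, -0.75, 1],
  [0, 0.165, 0.088, -0.9, 1],
  [0, 0.165, 0.088, -1.05, 1],
  [0, 0.165, 0.088, -1.2, 1],
  [0, 0.165, 0.088, -1.35, 1],
  [0, 0.165, 0.088, -1.5, 1],
  [0, 0.165, 0.088, -1.65, 1],
  [0, 0.165, 0.088, -1.8, 1],
])

```text
time: 7.95
ee_pos: [0.5033, -0.156, 0.1605]
tcp_rot: [54.7, 89.2, -7.6]
wrist_force: [-0.7, 0.0, 0.1]
opening: 0.0856
```

Run:
```python
from meas import *
to(.5045,-.156,.11,-16.8)
c=cams.camera("top");W=pts(c);f=c["frame"]
m=blob(W,.538,.027,.02,.055,.085)
print("bush pts",m.sum()); 
if m.any(): rep(c,"bushtop",m,.076);print(W[m].mean(0))
cv2.imwrite("pics/p6.png",cv2.resize(f[180:290,240:330],None,fx=5,fy=5,interpolation=cv2.INTER_CUBIC))
```

```text
t 7.95 pos [ 0.5033 -0.156   0.1605] y-axis [0.885 0.465 0.011] shift [0.0505 0.0005 0.0001] roll -0.7936 q [-17.3   0.1  -2.8  86.3   0.1  45. ] F [-0.65  0.02  0.12] open 0.08558535291899301
bush pts 109
bushtop 108 centroid [535.1  26.9] rect [534.8  26.3] [25.8 27.5] 83.0 circ [534.7  27.3] 14.4
[0.53594863 0.02719592 0.07201227]
```

View pics/p6.png

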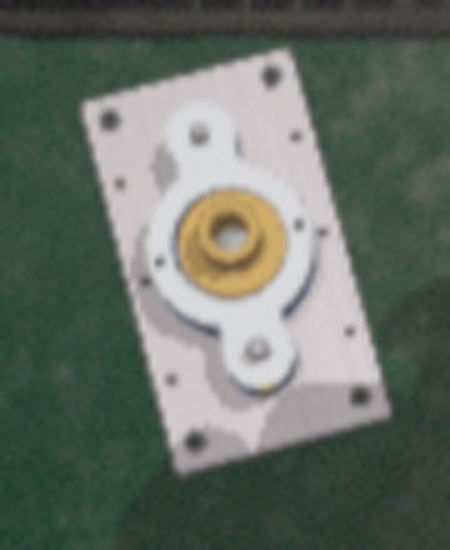

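Top view: the bush (crop 230,240) sits flat inside the pocket, with both dowels free. I'll centre the cover by gripping it lightly along its x first, then take the final grip along y.

apply_moves([
  [0.0, 0.0005, 0, 0.15, 1],
  [0.02, 0.001, 0, 0.3, 1],
  [0.04, 0.001, 0, 0.45, 1],
  [0.06, 0.001, 0, 0.6, 1],
  [0.08, 0.001, 0, 0.777, 1],
  [0.12, 0.001, 0, 0.777, 1],
  [0.141, 0.001, 0, 0.777, 1],
  [0.141, 0.001, 0, 0.777, 1],
  [0.141, 0.001, 0, 0.777, -0.1],
  [0.141, 0.001, 0, 0.777, -0.5],
  [0.141, 0.001, 0, 0.777, -0.5],
  [0.141, 0.001, 0, 0.777, -0.5],
], newtons=20)

```text
time: 9.2
ee_pos: [0.507, -0.1561, 0.0213]
tcp_rot: [97.3, 89.1, -8.9]
wrist_force: [-1.5, 0.2, 6.8]
opening: 0.0455
```

Run:
```python
from h import *
to(.5045,-.156,.018,-16.8)
```

```text
t 9.2 pos [ 0.507  -0.1561  0.0213] y-axis [ 0.96  -0.28   0.016] shift [ 0.0032 -0.0025  0.0007] roll -1.5616 q [-17.2   2.7 -15.7  70.7   0.1  89.1] F [-1.52  0.2   6.83] open 0.0455258288079742
```

apply_moves([
  [0, 0, 0, 0, 1],
  [0, 0, 0, 0, 1],
  [0, 0, 0, 0, 1],
  [-0.005, 0, 0, -0.15, 1],
  [-0.005, 0, 0, -0.3, 1],
  [-0.005, 0, 0, -0.45, 1],
  [-0.005, 0, 0, -0.6, 1],
  [-0.005, 0, 0, -0.75, 1],
  [-0.005, 0, 0, -0.9, 1],
  [-0.005, 0, 0, -1.05, 1],
  [-0.005, 0, 0, -1.2, 1],
  [-0.005, 0, 0, -1.35, 1],
])

```text
time: 10.4
ee_pos: [0.5069, -0.156, 0.0261]
tcp_rot: [19.7, 89.1, -8.9]
wrist_force: [0.2, 0.4, -0.4]
opening: 0.0853
```

Run:
```python
from h import *
to(.507,-.156,.018,-16.8)
```

```text
t 10.4 pos [ 0.5069 -0.156   0.0261] y-axis [0.478 0.878 0.005] shift [ 0.0081  0.     -0.    ] roll -0.2054 q [-17.2   2.5 -15.3  71.3   0.1  11.4] F [ 0.2   0.43 -0.39] open 0.08531793065903698
```

apply_moves([
  [0.0, 0, 0, -0.15, 1],
  [0.005, 0, 0, -0.2054, 1],
  [0.006, 0, 0, -0.2054, 1],
  [0.006, 0, 0, -0.2054, -0.1],
  [0.006, 0, 0, -0.2054, -0.5],
  [0.006, 0, 0, -0.2054, -0.5],
  [0.006, 0, 0, -0.2054, -0.5],
  [0.006, 0, 0, -0.2054, -0.5],
  [0.006, 0, 0, -0.2054, -1],
  [0.006, 0, 0, -0.2054, -1],
], newtons=60)

```text
time: 11.4
ee_pos: [0.5073, -0.1561, 0.0207]
tcp_rot: [7.8, 89.0, -9.0]
wrist_force: [-0.8, 0.9, 5.7]
opening: 0.0447
```

Run:
```python
from h import *
to(.507,-.156,.12,-16.8)
```

```text
t 11.4 pos [ 0.5073 -0.1561  0.0207] y-axis [0.289 0.957 0.002] shift [-0.0993  0.0002  0.0014] roll -0.0002 q [-17.2   2.7 -15.7  70.6   0.1  -0.4] F [-0.8   0.92  5.74] open 0.044718773065943136
```

apply_moves([
  [-0.02, 0, 0, 0, -1],
  [-0.06, 0, 0.001, 0, -1],
  [-0.1, 0, 0.0014, 0, -1],
  [-0.1, 0, 0.0014, 0, -1],
  [-0.1, 0, 0.0014, 0, -1],
])

```text
time: 11.9
ee_pos: [0.5071, -0.1563, 0.1206]
tcp_rot: [7.5, 89.0, -9.3]
wrist_force: [-0.2, -0.2, -4.4]
opening: 0.0447
```

Run:
```python
from h import *
to(.5375,.028,.12,17.2)
```

```text
t 11.9 pos [ 0.5071 -0.1563  0.1206] y-axis [0.289 0.957 0.002] shift [ 0.0006  0.1852 -0.0243] roll -0.5937 q [-17.2   0.5  -6.8  81.7   0.1  -0.4] F [-0.15 -0.19 -4.38] open 0.04471646586451917
```

apply_moves([
  [0, 0.03, -0.004, -0.1, -1],
  [0, 0.06, -0.008, -0.2, -1],
  [0, 0.1, -0.013, -0.3, -1],
  [0, 0.14, -0.018, -0.4, -1],
  [0, 0.17, -0.022, -0.5, -1],
  [0, 0.1852, -0.0243, -0.5937, -1],
  [0, 0.1852, -0.0243, -0.5937, -1],
  [0, 0.1852, -0.0243, -0.5937, -1],
  [0, 0.1852, -0.0243, -0.5937, -1],
])

```text
time: 12.8
ee_pos: [0.5369, 0.0273, 0.1195]
tcp_rot: [-28.7, 89.1, -11.7]
wrist_force: [0.0, 0.3, -4.6]
opening: 0.0447
```

Run:
```python
from fl import *
to(.5375,.028,.1,17.2)
p=bot.get_obs()["ee_pos"];zb=p[2]-.0207
c=cams.camera("side");f=c["frame"];x0,y0,s=265,165,6
q=cv2.resize(f[y0:y0+100,x0:x0+130],None,fx=s,fy=s,interpolation=cv2.INTER_CUBIC);cv2.imwrite("pics/p7raw.png",f)
def dr(X,col): cv2.polylines(q,[np.round((proj(c,X)-[x0,y0]+.5)*s).astype(int)],True,col,1)
a=np.radians(17.2);d=np.array([np.cos(a),np.sin(a)])*.048
for C,zs in((p[:2],zb),(np.array([.5375,.028]),.046)):
    dr(np.c_[C+cs*.036,np.full(72,zs)],(0,255,255))
    for k in(-1,1): dr(np.c_[C+k*d+cs*.015,np.full(72,zs)],(0,255,0))
for k,r in((-1,.005),(1,.004)): dr(np.c_[C+k*d+cs*r*.6,np.full(72,.060)],(255,0,255))
cv2.imwrite("pics/p7.png",q)
```

```text
t 12.8 pos [0.5369 0.0273 0.1195] y-axis [-0.293  0.956 -0.008] shift [0.0195 0.0007 0.0006] roll -0.0024 q [  3.    1.6  -5.8  81.7  -0.2 -14. ] F [ 0.03  0.31 -4.58] open 0.04473762148630663
```

View pics/p7.png

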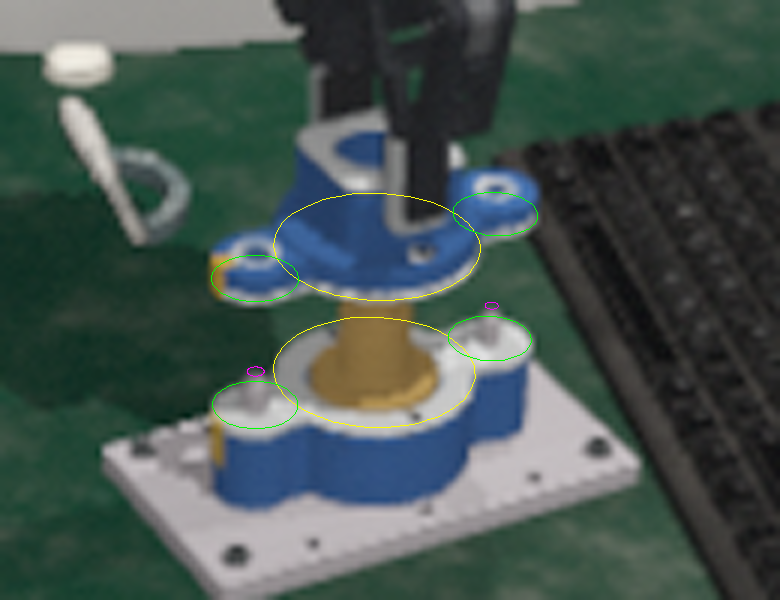

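The cover hangs level above the base with the yellow marks at the same end (crop 213,275 and 213,440). Overlay residuals are under about 1 mm, so I'll go down in steps with a force check.

apply_moves([
  [0.015, 0.0004, 0.0, 0, -1],
  [0.03, 0.0004, 0.0, 0, -1],
  [0.036, 0.0004, 0.0, 0, -1],
  [0.038, 0.0004, 0.0, 0, -1],
  [0.04, 0.0004, 0.0, 0, -1],
  [0.042, 0.0004, 0.0, 0, -1],
  [0.042, 0.0004, 0.0, 0, -1],
])

```text
time: 13.55
ee_pos: [0.5377, 0.0274, 0.0779]
tcp_rot: [-27.8, 89.0, -10.7]
wrist_force: [-0.4, 0.0, -2.8]
opening: 0.0445
```

Run:
```python
from h import *
to(.5375,.028,.0667,17.2);print(bot.get_obs()["torque"])
f=cams.camera("side")["frame"]
cv2.imwrite("pics/p8.png",cv2.resize(f[180:265,265:385],None,fx=6,fy=6,interpolation=cv2.INTER_CUBIC))
```

```text
t 13.55 pos [0.5377 0.0274 0.0779] y-axis [-0.293  0.956 -0.008] shift [ 0.0112  0.0007 -0.0002] roll -0.0024 q [  3.    2.3  -9.8  77.1  -0.2 -14. ] F [-0.43  0.01 -2.84] open 0.04447139195589271
[-0.00863196  0.0778534  -0.04271323]
```

View pics/p8.png

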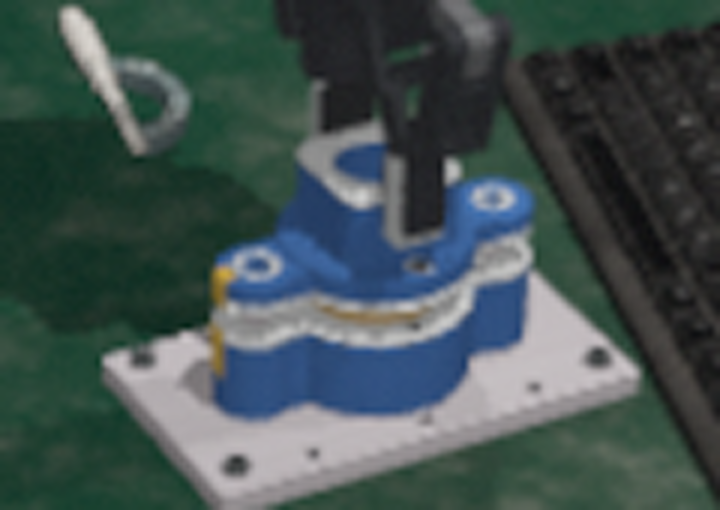

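apply_moves([
  [0.002, 0.0002, -0.0005, 0, -1],
  [0.004, 0.0002, -0.0005, 0, -1],
  [0.006, 0.0002, -0.0005, 0, -1],
  [0.007, 0.0002, -0.0005, 0, -1],
  [0.007, 0.0002, -0.0005, 0, -1],
])

```text
time: 14.1
ee_pos: [0.5373, 0.0278, 0.071]
tcp_rot: [-25.5, 89.0, -8.5]
wrist_force: [0.1, 4.3, -2.9]
opening: 0.0444
```

Run:
```python
from h import *
to(.5372,.0276,.0667,17.2);print(bot.get_obs()["torque"])
```

```text
t 14.1 pos [0.5373 0.0278 0.071 ] y-axis [-0.294  0.956 -0.007] shift [ 0.0043 -0.0001 -0.0003] roll -0.0021 q [  3.1   2.3 -10.4  76.3  -0.2 -14. ] F [ 0.07  4.29 -2.89] open 0.04437929784673884
[ 0.83952018  0.11806577 -0.17803246]
```

apply_moves([
  [0.0, 0.0006, 0, 0, -1],
  [0.001, 0.0006, 0, 0, -1],
  [0.0025, 0.0006, 0, 0, -1],
  [0.004, 0.0006, 0, 0, -1],
  [0.005, 0.0006, 0, 0, -1],
  [0.005, 0.0006, 0, 0, -1],
])

```text
time: 14.7
ee_pos: [0.5373, 0.0282, 0.067]
tcp_rot: [-25.5, 89.0, -8.5]
wrist_force: [-3.2, -0.0, 7.8]
opening: 0.0447
```

Run:
```python
from h import *
to(.5372,.0276,.0667,17.2);print(bot.get_obs()["torque"])
```

```text
t 14.7 pos [0.5373 0.0282 0.067 ] y-axis [-0.293  0.956 -0.008] shift [ 0.0003 -0.0005 -0.0003] roll -0.0023 q [  3.1   2.4 -10.8  75.8  -0.2 -14. ] F [-3.23 -0.01  7.83] open 0.04468718398744339
[0.0206901  0.94194413 0.08247422]
```

apply_moves([
  [0.001, 0, 0, 0, -1],
  [0.002, 0, -0.0003, 0, -1],
  [0.003, 0, -0.0003, 0, -1],
  [0.003, 0, -0.0003, 0, -1],
  [0.003, 0, -0.0003, 0, -1],
])

```text
time: 15.2
ee_pos: [0.5374, 0.0282, 0.0669]
tcp_rot: [-23.0, 88.9, -5.9]
wrist_force: [-10.4, -0.8, 21.4]
opening: 0.0445
```

Run:
```python
from h import *
to(.5372,.0276,.0667,17.2);print(bot.get_obs()["torque"])
f=cams.camera("side")["frame"]
cv2.imwrite("pics/p9.png",cv2.resize(f[180:265,265:385],None,fx=6,fy=6,interpolation=cv2.INTER_CUBIC))
```

```text
t 15.2 pos [0.5374 0.0282 0.0669] y-axis [-0.293  0.956 -0.008] shift [ 0.0002 -0.0005 -0.0004] roll -0.0022 q [  3.1   2.2 -11.   75.6  -0.2 -14. ] F [-10.4   -0.75  21.39] open 0.04451903577734055
[0.4432548  2.2956184  0.10045236]
```

View pics/p9.png

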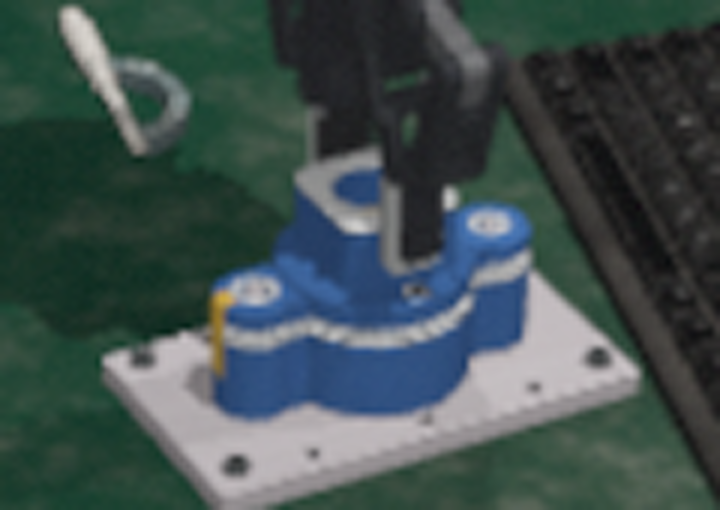

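The seam has closed: TCP z stayed at 0.067 while the force rose by 14 N. I'll relieve the sideways load before handing in.

apply_moves([
  [0.003, 0, -0.001, 0, -1],
  [0.003, 0, -0.0015, 0, -1],
  [0.003, 0, -0.0015, 0, -1],
  [0.003, 0, -0.0015, 0, -1],
])

```text
time: 15.65
ee_pos: [0.5373, 0.0281, 0.0668]
tcp_rot: [-19.0, 88.6, -1.9]
wrist_force: [-4.9, 1.6, 18.7]
opening: 0.0447
```

Run:
```python
from meas import *
to(.5372,.0276,.0667,17.2);print(bot.get_obs()["torque"])
c=cams.camera("side");W=pts(c)
for n,x,y in(("near ear",-.052,0),("far ear",.052,0),("front",0,-.031)):
    a=np.radians(17.2);X=.537+x*np.cos(a)-y*np.sin(a);Y=.0265+x*np.sin(a)+y*np.cos(a)
    m=blob(W,X,Y,.013 if n!="front" else .006,.05,.068);print(n,m.sum(),np.median(W[m],0).round(4))
```

```text
t 15.65 pos [0.5373 0.0281 0.0668] y-axis [-0.294  0.956 -0.008] shift [ 0.0001 -0.0005 -0.0003] roll -0.002 q [  3.1   2.  -11.3  75.4  -0.1 -14. ] F [-4.87  1.58 18.68] open 0.04474543638943152
[0.84474408 1.25934047 0.05609016]
near ear 77 [0.4868 0.0096 0.0556]
far ear 55 [0.5853 0.0415 0.0552]
front 26 [ 0.5459 -0.0045  0.0569]
```

apply_moves([
  [0.003, 0, -0.0003, 0, -1],
  [0.003, 0, -0.0003, 0, -1],
  [0.003, 0, -0.0003, 0, -1],
  [0.003, 0, -0.0003, 0, -1],
  [0.003, 0, -0.0003, 0, -1],
])

```text
time: 16.2
ee_pos: [0.5375, 0.0282, 0.0668]
tcp_rot: [-17.3, 88.5, -0.2]
wrist_force: [-9.3, -1.3, 22.6]
opening: 0.0444
```

Run:
```python
from h import *
o=bot.get_obs();print(o["ee_pos"],o["wrist_force"],o["torque"],o["opening"],o["qd"].round(2))
if o["wrist_force"][2]>13 and abs(o["ee_pos"][2]-.0668)<.0006: print("done",bot.job_done())
```

```text
[0.53745502 0.02820737 0.06681699] [-9.3003991  -1.26983632 22.63549013] [0.4644309  2.4382263  0.11587063] 0.04443201676116895 [ 0.07 -0.09  0.    0.03 -0.07 -0.04]
the job is handed in; nothing more can be done
done None
```

The bush is in the pocket, flange down on the spring, and I let go of it there before fitting the cover. The cover is on both dowels with the yellow marks at the same end. I handed the job in at about 16 s, with the gripper still pressing the cover closed; no verdict was reported.

**Closure:** the TCP height stayed at 0.0668–0.0670 m while the upward force rose from about 8 to 22.6 N. That puts the cover's underside at about 0.046 m, which is the joint face height. The side picture taken just after closing shows a closed seam.

**Level:** depth readings on the two ears agreed to 0.4 mm (0.0556 and 0.0552 m), and joint speeds were near zero.

**Bush:** the top view after release shows it flat in the pocket, about 1.5–2 mm off centre. That is inside the 3 mm limit, but I did not look at it again once the cover was on.

**What disagreed or was not ideal:**
- The two cameras differ by about 3 mm in y. I settled the fit with the side picture and the contact forces instead.
- A sideways force of about 9 N in x remained at hand-in; my attempt to relieve it did not last.
- The tool is tilted about 1.5° from vertical.
- I did not measure the other bush, the ring gauge and the micrometer again at the end. The only view I took of the gripper beside the other bush and the gauge showed it clear of both, and the micrometer was well away from where I worked.

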